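# Turn the proud test plug home

### The job

Three round test sockets stand on the bench, each with a black plug in it. Two plugs are fully home; the third was put in crosswise and stands proud, its two side lugs riding on the socket's rim. Turn that one under light pressure, without forcing it, until its lugs find the slots and it drops fully home, then let go of it; leave the other two plugs seated as they are.

Things in the scene. Friction and masses are not known exactly. Their poses are not given: they have to be found in the camera images.
- plug: the proud plug: black plastic, 120 g. In mm: body 40 dia, 22 high; two lugs make a bar 72 long, 12 wide, 10-22 above the underside, flush with the flat top; on top a grip bar 40 long, 12 wide, 32 high (22-54), in line with the lugs. Origin: underside centre; x along lugs and bar, y across, z up. Half turns are alike. Starts 43-90 deg off the slots either way. Falls in by itself once in line
- socket: its socket (mm): fixed round aluminium block 100 dia, 30 high, on a flange 112 dia, 8 high. Origin: underside centre on the bench; x along its two slots (dark tick at each end), z up. Bore 50 dia; slots 30 wide, to 42 from the axis; floor of both at 8, flat rim at 30. Plug's play: 5, about 14 deg. Plug origin above this origin: proud 20, fully home 8 (lugs and flat top then flush with the rim)
- plug_b: a plug of the same shape, size and axes as plug, but already fully home in a socket of its own, at least 180 mm from the proud plug; it must stay seated
- plug_c: another such plug, also fully home in its own socket; it must stay seated
There are look-alikes about, which are no part of the job. What is shaped like the plug but yellow is not meant. What is shaped like the plug_c but pink is not meant.

How it is judged:
At the end, for the whole second after the job is handed in: The plug is home: underside at most 11 mm above the socket's underside (8 = fully home), within 10 mm of its axis, lugs within 0.4 rad of the slots, upright within 0.12 rad, at rest, released; the other two plugs still seated (undersides below 13 mm above the bench) (z of plug in the frame of socket below 0.011 m and horizontal distance between plug and socket below 0.01 m and angle between the x axis of plug and the x axis of socket, either way round below 0.4 rad and angle between plug's own z axis and vertical below 0.12 rad and linear speed of plug below 0.02 m/s and height (world z) of each of plug_b, plug_c below 0.013 m); the robot touches nothing.
It fails at once if the plug is forced against its socket with more than 80 N (contact force between plug and socket above 80 N).
It fails at once if one of the other two plugs is moved more than 10 mm (lifted out of its seat) (distance of any of plug_b, plug_c from where it was at the start of the episode above 0.01 m).
It also fails if it takes over 32 s, if anything falls off the work surface, if the arm or the gripper's body presses on something with over 40 N, if the wrist force passes 120 N, or if a joint passes its speed limit or range.

### The arm

A 6-joint arm with a two-finger parallel gripper is mounted at the origin on the work surface. World frame = base frame: x ahead of the robot, y to its left, z up, the work surface at z = 0. Lengths are in m, angles in rad, forces in N, time in s.
With the tool pointing down it reaches from about 0.425 to 0.95 m from the base axis. Payload 3.5 kg.
Tool frame: the origin (TCP) lies at the very end of the fingers, on their centre line; the grasp point (between the pads) lies 19 mm behind it; y points along the fingers, z is the direction in which the jaws open and shut, and the axes are right-handed (so a half turn about y gives the same grasp; the last joint's range is limited). The gripper opens to 85 mm and grips with 20 to 120 N. Pads are 22 mm wide; open, the fingers measure 114 mm over their backs; the gripper's body (76 mm by 85 mm) begins 54 mm behind the grasp point. The pads swing forward as they close: fully open they stand 13 mm farther back than shut.
Start: joints at [-1.449, 0.286, 1.577, -0, 1.279, -0.15], TCP at [0.181, -0.65, 0.203] pointing down, gripper open.
Joint ranges: [-2.77, 2.77], [-0.9, 2.22], [0.21, 2.48], [-1.53, 4.67], [0.24, 2.81], [-2.84, 2.84]. Speed limits (rad/s): [2.79, 2.79, 3.14, 3.14, 3.14, 3.14].

### API

Orientations are given as a unit quaternion [x, y, z, w].
In Python, from plant import ctrl, cams gives the robot as it stands.
- The arm moves only by the tool play_rows, never from a script. Its argument "steps" is a list of rows, each an object of numbers: "claw": the finger opening in cm, from 0 to 8.54; "tx", "ty", "tz": the shift along the tool's x, y, z in cm; "ax", "ay", "az": the turn, a rotation vector about the tool's x, y, z in degrees. A call has 1 to 12 rows; each row is the pose to reach, as a shift and turn from the pose commanded when the call began, along the tool's axes at that moment; what a row does not reach only later rows make up. A row lasts 1/12 s, in which the tool goes at most 41.7 mm and 7.16 degrees, less where a joint would pass 70% of its speed; a pose out of reach is approached as far as the arm can. A call with a gripper value outside its range is refused whole. The fingers move at their own pace and stop on an object; "grip_force" is the grip in N (left out, the last holds). Time passes only in rows, so rows that repeat a pose let the fingers close. It gives the time, the measured TCP pose, the force and the opening at its end, in the units of the state.
- ctrl.get_state(): the state, without advancing time (a new reading comes with each control period).
- cams.read_camera(name): name is "scene" or "top"; returns (picture, depth): 400x640x3 uint8, blue, green, red; 400x640 float32, m along the optical axis (not along the pixel's ray), 0 where there is no reading.
- cams.camera_model(name): a dict with "intrinsics" (3x3 intrinsics, pixels), "distortion" ([k1, k2, p1, p2, k3] as OpenCV has them; the pictures are not rectified), "rvec" (rotation vector, rad) and "tvec" (3), from world to camera coordinates, as OpenCV has them. Camera axes: x right, y down, z forward; pixel columns grow to the right and rows downward; lengths in m; the calibration is good to about 2 mm. A picture is of the moment at which its call begins. camera_model takes no time and is no camera call.
- ctrl.sign_off(): hands the job in, once; it reports no verdict.
The state is a dict: "time": time; "qpos": joint angles; "dq": joint speeds; "joint_efforts": joint torques, N m; "eef_pos": TCP position; "tcp_rot": TCP orientation; "contact_force": force on the tool from outside, world axes, zero at the start; "wrist_torque": the same for the moment, N m; "opening": opening from 0.0 (shut) to 1.0 (fully open).
Only numpy, scipy, OpenCV 4.12 (cv2) and the standard library are available. Lean on these libraries where they do the work, as an engineer would, in place of code of your own. Each camera call takes 0.05 s, during which the arm holds its last target.

## Working session

There is one attempt and no reset: what is moved stays moved. The work goes in short steps, Python scripts to look and compute and a tool call to move; the robot and the scene stay as the last step left them, time stands still between calls to the robot, and variables do not carry over. Pictures are saved under pics/ and viewed, and the job is handed in when it is done.

Besides the shell and the picture viewer there is one more tool, called as name(argument=value, ...), one argument or row to a line, values as JSON. play_rows: Moves the arm, as the interface text tells. Its arguments: {"type":"object","properties":{"steps":{"type":"array","items":{"type":"object","properties":{"claw":{"type":"number"},"tx":{"type":"number"},"ty":{"type":"number"},"tz":{"type":"number"},"ax":{"type":"number"},"ay":{"type":"number"},"az":{"type":"number"}}}},"grip_force":{"type":"number"}},"required":["steps"]}

```bash
mkdir -p pics; python3 - <<'E'
from plant import ctrl, cams
import cv2,numpy as np
s=ctrl.get_state();print(s)
for n in ("scene","top"):
    p,d=cams.read_camera(n);cv2.imwrite(f"pics/{n}0.png",p);np.save(f"{n}0.npy",d)
    print(n,cams.camera_model(n))
E
```

```text
{'time': 0.0, 'qpos': array([-1.44897364e+00,  2.87172750e-01,  1.57819825e+00,  4.91677773e-07,
        1.27857426e+00, -1.50014728e-01]), 'dq': array([ 6.50756051e-04, -2.01317961e-03, -7.05002506e-04, -7.91284007e-05,
        7.68202223e-04,  2.07276351e-04]), 'joint_efforts': array([-7.40454325e-04, -4.05986452e+01, -2.92626715e+01, -1.79539520e-04,
        5.82563662e-03,  3.23519068e-06]), 'eef_pos': array([ 0.18116853, -0.64947902,  0.20133102]), 'tcp_rot': array([-0.09580139,  0.70141653, -0.69975316,  0.09582517]), 'contact_force': array([ 0.17780266, -0.48258493, -0.06810625]), 'wrist_torque': array([ 0.00506598, -0.0312889 ,  0.01658833]), 'opening': 1.005205549962428}
scene {'intrinsics': array([[504.31639539,   0.        , 321.34720434],
       [  0.        , 504.31639539, 203.00605816],
       [  0.        ,   0.        ,   1.        ]]), 'distortion': array([-0.01149451,  0.        ,  0.        ,  0.        ,  0.        ]), 'rvec': array([ 1.86710812,  1.34306651, -0.70318453]), 'tvec': array([-0.18355933, -0.25941739,  1.53453267])}
top {'intrinsics': array([[382.18437466,   0.        , 323.02335438],
       [  0.        , 382.18437466, 204.24613563],
       [  0.        ,   0.        ,   1.        ]]), 'distortion': array([-0.02397914,  0.        ,  0.        ,  0.        ,  0.        ]), 'rvec': array([ 2.16376705, -2.21367058,  0.06175617]), 'tvec': array([0.01276081, 0.57693625, 0.84343828])}
```

View pics/scene0.png

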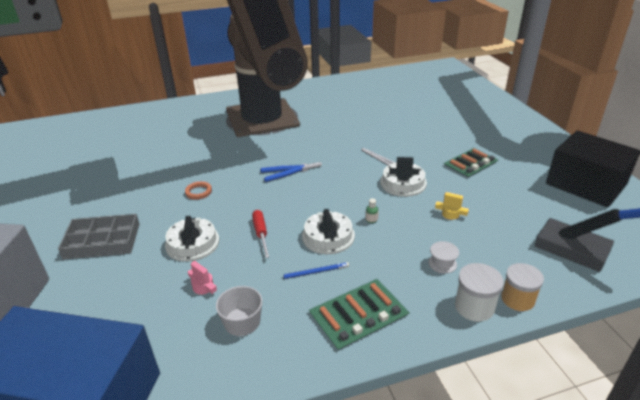

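View pics/top0.png

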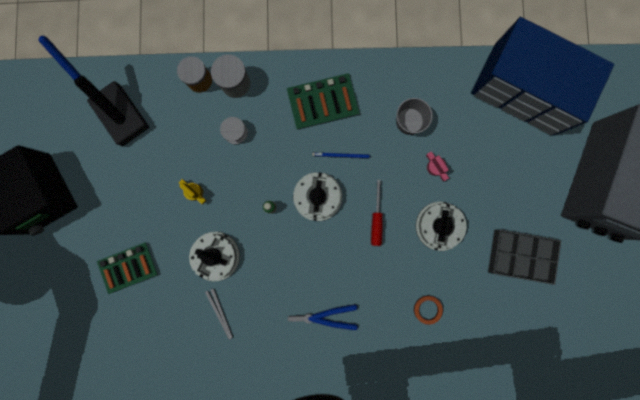

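```bash
cat > h.py <<'E'
import cv2,numpy as np
from plant import ctrl,cams
def cm(n):
    m=cams.camera_model(n);return m['intrinsics'],m['distortion'],m['rvec'],m['tvec']
def ray(n,uv,z):
    K,D,r,t=cm(n);R=cv2.Rodrigues(r)[0]
    q=cv2.undistortPoints(np.array(uv,float).reshape(-1,1,2),K,D).reshape(-1,2)
    d=np.c_[q,np.ones(len(q))]@R; c=-R.T@t
    return c+d*((z-c[2])/d[:,2])[:,None]
def dep(n,uv,d):
    K,D,r,t=cm(n);R=cv2.Rodrigues(r)[0]
    uv=np.array(uv,float).reshape(-1,2)
    q=cv2.undistortPoints(uv.reshape(-1,1,2),K,D).reshape(-1,2)
    dd=d[uv[:,1].astype(int),uv[:,0].astype(int)]
    return (np.c_[q,np.ones(len(q))]*dd[:,None]-t)@R
def proj(n,P):
    K,D,r,t=cm(n);return cv2.projectPoints(np.array(P,float).reshape(-1,1,3),r,t,K,D)[0].reshape(-1,2)
E
python3 - <<'E'
from h import *
print(proj('top',[[0,0,0],[.18,-.65,.2]]),proj('scene',[[0,0,0],[.18,-.65,.2]]))
uv=[(213,257),(318,196),(442,226)]
print(ray('top',uv,.05));d=np.load('top0.npy');print(dep('top',uv,d))
p=cv2.imread('pics/top0.png')
yy,xx=np.mgrid[170:290,180:480]
X=dep('top',np.c_[xx.ravel(),yy.ravel()],d)[:,2].reshape(120,300)
for u,v in uv: print(u,np.percentile(X[v-182+12-12+0:v-170+12,u-192:u-168],[5,50,90,97]))
c=np.hstack([cv2.resize(p[v-32:v+32,u-32:u+32],(260,260),interpolation=cv2.INTER_CUBIC) for u,v in uv])
s=cv2.imread('pics/scene0.png');us=[(404,177),(328,230),(191,238)]
c2=np.hstack([cv2.resize(s[v-32:v+32,u-32:u+32],(260,260),interpolation=cv2.INTER_CUBIC) for u,v in us])
cv2.imwrite('pics/c.png',np.vstack([c,c2]))
E
```

```text
[[328.74070975 462.73677582]
 [695.79990466 414.2077389 ]] [[261.05109954 117.79187331]
 [-13.65363703 117.54535313]]
[[ 0.46656727  0.23937763  0.05      ]
 [ 0.59328091  0.00999106  0.05      ]
 [ 0.52210749 -0.2565712   0.05      ]]
[[ 0.46726456  0.23648883  0.05984552]
 [ 0.59227257  0.009796    0.06222985]
 [ 0.52206052 -0.26052382  0.03710328]]
213 [0.00580658 0.03919887 0.07165419 0.07385788]
318 [0.00599215 0.02885734 0.06024675 0.06209155]
442 [0.00734509 0.0294317  0.06049521 0.06228258]
```

View pics/c.png

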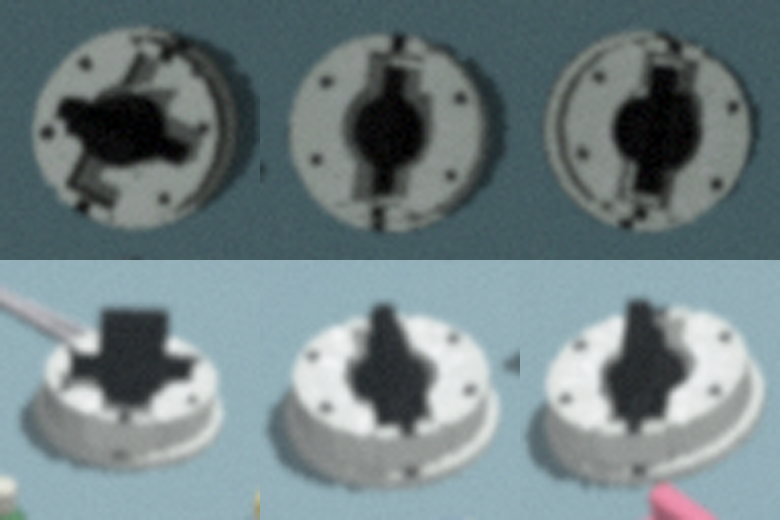

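Candidates (top view): black plugs at (213,257), (318,196) and (442,226); yellow look-alike at (193,191); pink at (438,166). I choose (213,257). It is black, its bar top is at about 74 mm (the others are at 62 mm), and the crop shows its lugs lying across the slots. Next I measure its axes.

```bash
python3 - <<'E'
from h import *
d=np.load('top0.npy');p=cv2.imread('pics/top0.png')
u0,v0=213,257
yy,xx=np.mgrid[v0-34:v0+34,u0-34:u0+34];uv=np.c_[xx.ravel(),yy.ravel()]
X=dep('top',uv,d);g=p[yy,xx].max(2).ravel()
for z0,lo,hi,dark in ((.074,.068,.08,1),(.042,.037,.048,1),):
    m=(X[:,2]>lo)&(X[:,2]<hi)&((g<60) if dark else True)
    P=ray('top',uv[m],z0)[:,:2].astype(np.float32)
    print(z0,m.sum(),'median z',np.median(X[m,2]),cv2.minAreaRect(P))
    c=P.mean(0);w,V=np.linalg.eigh(np.cov((P-c).T));print('mean',c,'ang',np.degrees(np.arctan2(V[1,1],V[0,1])),np.sqrt(w*12))
# rim: bright, z~.03
m=(X[:,2]>.022)&(X[:,2]<.036)&(g>95)
P=ray('top',uv[m],.03)[:,:2].astype(np.float32)
print('rim',m.sum(),cv2.minEnclosingCircle(P),cv2.fitEllipse(cv2.convexHull(P)))
# ticks & lug ends
f=lambda a:[(u0-32+(x+.5)/4.0625-.5,v0-32+(y+.5)/4.0625-.5) for x,y in a]
T=ray('top',f([(182,42),(82,208)]),.03);L=ray('top',f([(68,106),(188,154)]),.042)
for n,A in(('tick',T),('lug',L)):
    e=A[1]-A[0];print(n,A[:,:2],A.mean(0),np.linalg.norm(e),np.degrees(np.arctan2(e[1],e[0])))
# slot: dark-ish low pixels in the rim
m=(X[:,2]<.022)&(np.linalg.norm(X[:,:2]-T.mean(0)[:2],axis=1)<.045)&(np.linalg.norm(X[:,:2]-T.mean(0)[:2],axis=1)>.026)
print(np.degrees(np.arctan2(*(X[m,:2]-T.mean(0)[:2]).T[::-1])).round())
# scene view bar top
s=cv2.imread('pics/scene0.png');ds=np.load('scene0.npy')
yy,xx=np.mgrid[145:200,375:435];uv=np.c_[xx.ravel(),yy.ravel()];X=dep('scene',uv,ds);g=s[yy,xx].max(2).ravel()
m=(X[:,2]>.05)&(X[:,2]<.08)&(g<80);P=X[m];c=P.mean(0);w,V=np.linalg.eigh(np.cov((P[:,:2]-c[:2]).T));print('scene',m.sum(),c,np.degrees(np.arctan2(V[1,1],V[0,1])),np.percentile(P[:,2],[50,95,99]))
R=cv2.Rodrigues
from scipy.spatial.transform import Rotation as Ro
print(Ro.from_quat(ctrl.get_state()['tcp_rot']).as_matrix().round(3))
E
```

```text
0.074 105 median z 0.07247556050164032 ((0.46558746695518494, 0.2468070089817047), (0.03885425999760628, 0.012155589647591114), 68.59046936035156)
mean [0.46553117 0.24602237] ang 66.4530853121667 [0.0120968  0.03852642]
0.042 201 median z 0.04072876195581691 ((0.4661283493041992, 0.2472473382949829), (0.06823378801345825, 0.03467047959566116), 88.81884002685547)
mean [0.46761113 0.24416932] ang 66.29793228159473 [0.03354762 0.06274204]
rim 800 ((0.46473342180252075, 0.24841341376304626), 0.05091756954789162) ((0.4648037552833557, 0.24893125891685486), (0.09938464313745499, 0.10034136474132538), 12.986454963684082)
tick [[0.51312801 0.21726194]
 [0.42441136 0.27258758]] [0.46876969 0.24492476 0.03      ] 0.10455415044102342 148.05143049117876
lug [[0.48033221 0.27593443]
 [0.45341242 0.21143058]] [0.46687232 0.2436825  0.042     ] 0.06989579983738868 -112.65254149776045
[   1.   -0.  -19.  -21.  -20.  -26.  -25.  -28.   -3.  -31.  -32.   -1.
   -3.   -4.   -8.  -37.  -39.    0.    0.    0.   -3.   -8.  -11.  -14.
  -44.    2.    3.    1.   -4.   -8.  -12.  -17.  -20.    5.    5.   -1
[... 270 characters left out ...]
  59.   65.   66.  118.
  121.  121.  122.  123.  124.  124.  125.  127.  130.  132.  126.  126.
  128.  130.  132.  134.  138.  165.  168.  128.  128.  130.  132.  134.
  137.  139.  143.  145.  149.  153.  156.  161.  164.  171.  177.  178.
 -177.  132.  135.  136.  139.  142.  145.  149.  151.  155.  159.  163.
  166.  171.  137.  139.  141.  144.  147.  150.  153.  156.  160.  164.
  139.  140.  143.  145.  148.  152.  156.  158.  161.  166.  145.  148.
  149.  152.  157.  160.  161.  152.  155.  157.  160.  158.  161.]
scene 145 [0.47240542 0.24787415 0.06339618] 67.54689119903354 [0.06398894 0.07408017 0.07565185]
[[-0.963 -0.     0.268]
 [-0.268  0.002 -0.963]
 [-0.    -1.    -0.002]]
```

```bash
cat >> h.py <<'E'
from scipy.spatial.transform import Rotation as Ro
def go(p,ang):
    "shift (cm) and turn (deg) to TCP p, pointing down, jaw axis at world angle ang deg"
    s=ctrl.get_state();R0=Ro.from_quat(s['tcp_rot']).as_matrix()
    a=np.radians(ang);z=np.array([np.cos(a),np.sin(a),0]);y=np.array([0,0,-1.]);R=np.c_[np.cross(y,z),y,z]
    print('t',(R0.T@(np.array(p)-s['eef_pos'])*100).round(2),'a',np.degrees(Ro.from_matrix(R0.T@R).as_rotvec()).round(1))
def st():
    s=ctrl.get_state();R=Ro.from_quat(s['tcp_rot']).as_matrix()
    print(s['time'],s['eef_pos'].round(4),'jaw',np.degrees(np.arctan2(R[1,2],R[0,2])).round(2),'F',s['contact_force'].round(1),'T',s['wrist_torque'].round(2),s['opening'].round(3))
E
python3 - <<'E'
from h import *
st()
for p,a in (((.34,-.52,.2),-74.5),((.46,-.3,.2),-74.5),((.5,-.05,.2),-50),((.4655,.2465,.14),-23)):go(p,a)
E
```

```text
Traceback (most recent call last):
  File "h.py", line 26, in st
    print(s['time'],s['eef_pos'].round(4),'jaw',np.degrees(np.arctan2(R[1,2],R[0,2])).round(2),'F',s['contact_force'].round(1),'T',s['wrist_torque'].round(2),s['opening'].round(3))
                                                                                                                                                              ^^^^^^^^^^^^^^^^^^
AttributeError: 'float' object has no attribute 'round'
```

```bash
sed -i "s/s\['opening'\].round(3)/s['opening']/" h.py
python3 - <<'E'
from h import *
st()
for p,a in (((.34,-.52,.2),-74.5),((.46,-.3,.2),-74.5),((.5,-.05,.2),-50),((.4655,.2465,.14),-23)):go(p,a)
E
```

```text
0.1 [ 0.1811 -0.6495  0.2014] jaw -74.43 F [-0.2  0.3 -1. ] T [-0.05  0.06  0.03] 1.0007741000540695
t [-18.78   0.17  -8.21] a [ 0.1  0.1 -0. ]
t [-36.24   0.21 -26.19] a [ 0.1  0.1 -0. ]
t [-46.81   0.27 -49.2 ] a [  0.1 -24.4  -0. ]
t [-51.44   6.33 -78.67] a [  0.1 -51.4  -0.1]
```

play_rows(
  steps=[
    {"tx": -3.8,"tz": -1.6,"claw": 8.5},
    {"tx": -7.5,"tz": -3.3},
    {"tx": -11.3,"tz": -4.9},
    {"tx": -15,"tz": -6.6},
    {"tx": -18.8,"tz": -8.2},
    {"tx": -21.5,"tz": -11},
    {"tx": -24,"tz": -14},
    {"tx": -27,"tz": -17},
    {"tx": -30,"tz": -20},
    {"tx": -33,"tz": -23},
    {"tx": -36,"tz": -26},
    {"tx": -36,"tz": -26},
  ],
)

```text
invalid input at $.steps[0]: expected keys claw, tx, ty, tz, ax, ay, az
```

```bash
python3 - <<'E'
from h import *
st()
for p,a in (((.5,-.05,.2),-50),((.4655,.2465,.14),-23)):go(p,a)
E
```

```text
0.1 [ 0.1811 -0.6495  0.2014] jaw -74.43 F [-0.2  0.3 -1. ] T [-0.05  0.06  0.03] 1.0007741000540695
t [-46.81   0.27 -49.2 ] a [  0.1 -24.4  -0. ]
t [-51.44   6.33 -78.67] a [  0.1 -51.4  -0.1]
```

play_rows(
  steps=[
    {"claw": 8.5,"tx": -3.8,"ty": 0,"tz": -1.6,"ax": 0,"ay": 0,"az": 0},
    {"claw": 8.5,"tx": -7.5,"ty": 0,"tz": -3.3,"ax": 0,"ay": 0,"az": 0},
    {"claw": 8.5,"tx": -11.3,"ty": 0,"tz": -4.9,"ax": 0,"ay": 0,"az": 0},
    {"claw": 8.5,"tx": -15,"ty": 0,"tz": -6.6,"ax": 0,"ay": 0,"az": 0},
    {"claw": 8.5,"tx": -18.8,"ty": 0,"tz": -8.2,"ax": 0,"ay": 0,"az": 0},
    {"claw": 8.5,"tx": -21.5,"ty": 0,"tz": -11,"ax": 0,"ay": 0,"az": 0},
    {"claw": 8.5,"tx": -24.5,"ty": 0,"tz": -14,"ax": 0,"ay": 0,"az": 0},
    {"claw": 8.5,"tx": -27.5,"ty": 0,"tz": -17,"ax": 0,"ay": 0,"az": 0},
    {"claw": 8.5,"tx": -30.5,"ty": 0,"tz": -20,"ax": 0,"ay": 0,"az": 0},
    {"claw": 8.5,"tx": -33,"ty": 0,"tz": -23,"ax": 0,"ay": 0,"az": 0},
    {"claw": 8.5,"tx": -36,"ty": 0,"tz": -26,"ax": 0,"ay": 0,"az": 0},
    {"claw": 8.5,"tx": -36,"ty": 0,"tz": -26,"ax": 0,"ay": 0,"az": 0},
  ],
)

```text
time: 1.1
eef_pos: [0.4604, -0.2969, 0.2022]
tcp_rot: [-0.098, 0.701, -0.699, 0.098]
contact_force: [0.0, -0.7, -0.5]
opening: 0.996
```

```bash
python3 - <<'E'
from h import *
st()
for p,a in (((.5,-.05,.2),-50),((.4655,.2465,.14),-23)):go(p,a)
E
```

```text
1.1 [ 0.4604 -0.2969  0.2022] jaw -74.06 F [ 0.  -0.7 -0.5] T [-0.07  0.02 -0.02] 0.995695482533556
t [-10.59   0.3  -22.65] a [  0.2 -24.1  -0.1]
t [-15.41   6.4  -52.09] a [  0.1 -51.1  -0.2]
```

play_rows(
  steps=[
    {"claw": 8.5,"tx": -1.7,"ty": 0,"tz": -3.8,"ax": 0,"ay": -4,"az": 0},
    {"claw": 8.5,"tx": -3.5,"ty": 0,"tz": -7.6,"ax": 0,"ay": -8,"az": 0},
    {"claw": 8.5,"tx": -5.2,"ty": 0,"tz": -11.4,"ax": 0,"ay": -12,"az": 0},
    {"claw": 8.5,"tx": -7,"ty": 0,"tz": -15.2,"ax": 0,"ay": -16,"az": 0},
    {"claw": 8.5,"tx": -8.7,"ty": 0,"tz": -19,"ax": 0,"ay": -20,"az": 0},
    {"claw": 8.5,"tx": -10.5,"ty": 0,"tz": -22.7,"ax": 0,"ay": -24,"az": 0},
    {"claw": 8.5,"tx": -11.2,"ty": 0,"tz": -26.7,"ax": 0,"ay": -28,"az": 0},
    {"claw": 8.5,"tx": -12,"ty": 0,"tz": -30.7,"ax": 0,"ay": -32,"az": 0},
    {"claw": 8.5,"tx": -12.6,"ty": 0,"tz": -34.7,"ax": 0,"ay": -36,"az": 0},
    {"claw": 8.5,"tx": -13.2,"ty": 0,"tz": -38.7,"ax": 0,"ay": -40,"az": 0},
    {"claw": 8.5,"tx": -13.8,"ty": 0,"tz": -42.7,"ax": 0,"ay": -44,"az": 0},
    {"claw": 8.5,"tx": -14.4,"ty": 0,"tz": -46.7,"ax": 0,"ay": -48,"az": 0},
  ],
)

```text
time: 2.1
eef_pos: [0.4709, 0.1869, 0.2025]
tcp_rot: [0.374, -0.6, 0.6, -0.373]
contact_force: [1.3, -0.8, 0.0]
opening: 0.996
```

```bash
python3 - <<'E'
from h import *
st()
for p,a in (((.4655,.2465,.14),-23),((.4655,.2465,.1),-23)):go(p,a)
E
```

```text
2.1 [0.4709 0.1869 0.2025] jaw -26.24 F [ 1.3 -0.8  0. ] T [ 0.01 -0.04  0.03] 0.995987768042562
t [-5.11  6.25 -3.12] a [ 0.  -3.2  0. ]
t [-5.11 10.25 -3.11] a [ 0.  -3.2  0. ]
```

play_rows(
  steps=[
    {"claw": 8.5,"tx": -3.2,"ty": 1.5,"tz": -1.5,"ax": 0,"ay": -2,"az": 0},
    {"claw": 8.5,"tx": -5,"ty": 4,"tz": -2.8,"ax": 0,"ay": -3,"az": 0},
    {"claw": 8.5,"tx": -5,"ty": 7,"tz": -2.8,"ax": 0,"ay": -3,"az": 0},
    {"claw": 8.5,"tx": -5,"ty": 9,"tz": -2.8,"ax": 0,"ay": -3,"az": 0},
    {"claw": 8.5,"tx": -5,"ty": 9,"tz": -2.8,"ax": 0,"ay": -3,"az": 0},
    {"claw": 8.5,"tx": -5,"ty": 9,"tz": -2.8,"ax": 0,"ay": -3,"az": 0},
  ],
)

```text
time: 2.6
eef_pos: [0.4678, 0.2421, 0.1114]
tcp_rot: [-0.389, 0.591, -0.591, 0.387]
contact_force: [0.0, -1.2, 0.3]
opening: 0.996
```

```bash
python3 - <<'E'
from h import *
st()
go((.4655,.2465,.048),-23)
p,d=cams.read_camera('scene');cv2.imwrite('pics/s1.png',cv2.resize(p[80:240,300:500],None,fx=3,fy=3,interpolation=cv2.INTER_CUBIC))
E
```

```text
2.6 [0.4678 0.2421 0.1114] jaw -23.43 F [ 0.  -1.2  0.3] T [ 0.03  0.05 -0.01] 0.9955802949139462
t [-0.33  6.34 -0.36] a [ 0.2 -0.4  0.1]
```

View pics/s1.png

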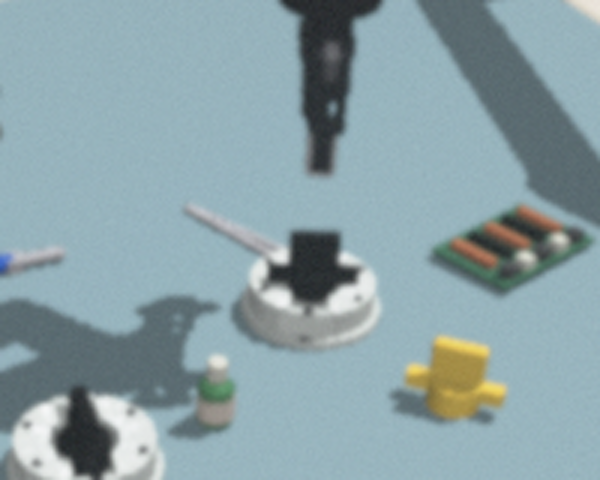

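The picture shows the gripper edge-on at (320,170), in line above the proud plug's bar at (315,255). I go down and grip lightly.

play_rows(
  grip_force=25,
  steps=[
    {"claw": 8.5,"tx": -0.3,"ty": 1.5,"tz": -0.4,"ax": 0,"ay": 0,"az": 0},
    {"claw": 8.5,"tx": -0.3,"ty": 3,"tz": -0.4,"ax": 0,"ay": 0,"az": 0},
    {"claw": 8.5,"tx": -0.3,"ty": 4.5,"tz": -0.4,"ax": 0,"ay": 0,"az": 0},
    {"claw": 8.5,"tx": -0.3,"ty": 6.2,"tz": -0.4,"ax": 0,"ay": 0,"az": 0},
    {"claw": 5,"tx": -0.3,"ty": 6.2,"tz": -0.4,"ax": 0,"ay": 0,"az": 0},
    {"claw": 4,"tx": -0.3,"ty": 6.2,"tz": -0.4,"ax": 0,"ay": 0,"az": 0},
    {"claw": 3,"tx": -0.3,"ty": 6.2,"tz": -0.4,"ax": 0,"ay": 0,"az": 0},
    {"claw": 2.2,"tx": -0.3,"ty": 6.2,"tz": -0.4,"ax": 0,"ay": 0,"az": 0},
    {"claw": 1.6,"tx": -0.3,"ty": 6.2,"tz": -0.4,"ax": 0,"ay": 0,"az": 0},
    {"claw": 0.8,"tx": -0.3,"ty": 6.2,"tz": -0.4,"ax": 0,"ay": 0,"az": 0},
    {"claw": 0.8,"tx": -0.3,"ty": 6.2,"tz": -0.4,"ax": 0,"ay": 0,"az": 0},
    {"claw": 0.8,"tx": -0.3,"ty": 6.2,"tz": -0.4,"ax": 0,"ay": 0,"az": 0},
  ],
)

```text
time: 3.65
eef_pos: [0.4664, 0.2471, 0.051]
tcp_rot: [0.388, -0.591, 0.591, -0.388]
contact_force: [-0.7, -0.2, -0.3]
opening: 0.096
```

```bash
python3 - <<'E'
from h import *
st()
p,d=cams.read_camera('scene');cv2.imwrite('pics/s2.png',cv2.resize(p[80:240,300:500],None,fx=3,fy=3,interpolation=cv2.INTER_CUBIC))
go((.465,.2475,.049),58)
E
```

```text
3.65 [0.4664 0.2471 0.051 ] jaw -23.43 F [-0.7 -0.2 -0.3] T [0.01 0.03 0.  ] 0.09603613582605051
t [ 0.01  0.19 -0.14] a [ -0.  -81.4   0. ]
```

View pics/s2.png

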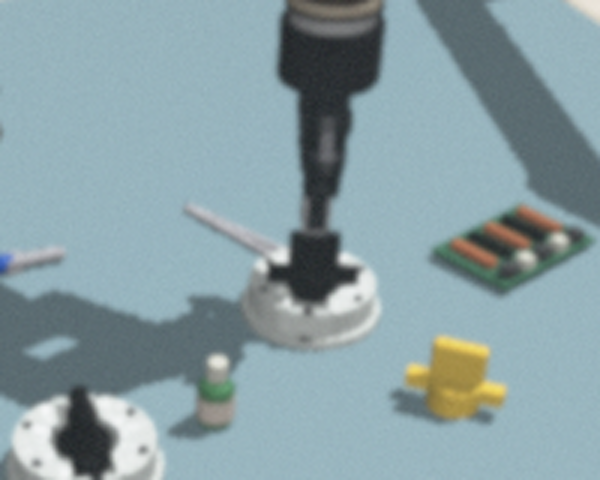

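```bash
python3 - <<'E'
from h import *
e=ctrl.get_state()['eef_pos']
print('tcp crop px',(proj('scene',[e,[.4655,.2465,.074],[.4655,.2465,.042]])-[300,80])*3)
K,D,r,t=cm('scene');print('cam',-cv2.Rodrigues(r)[0].T@t)
p,d=cams.read_camera('top');cv2.imwrite('pics/t2.png',cv2.resize(p[180:320,130:290],None,fx=4,fy=4,interpolation=cv2.INTER_CUBIC))
q,ds=cams.read_camera('scene')
for u,v in ((405,145),(405,150),(405,155),(405,160),(405,165),(405,172)): print(u,v,dep('scene',[(u,v)],ds).round(3))
print(proj('top',[e])-[130,180])
E
```

```text
tcp crop px [[307.96930732 257.22343623]
 [309.08916027 231.9015553 ]
 [306.06419544 266.27873827]]
cam [ 1.38336538 -0.24082478  0.69576258]
405 145 [[0.497 0.232 0.127]]
405 150 [[0.484 0.24  0.105]]
405 155 [[0.483 0.242 0.091]]
405 160 [[0.476 0.247 0.073]]
405 165 [[0.477 0.247 0.059]]
405 172 [[0.477 0.249 0.039]]
[[79.34105861 77.21624536]]
```

View pics/t2.png

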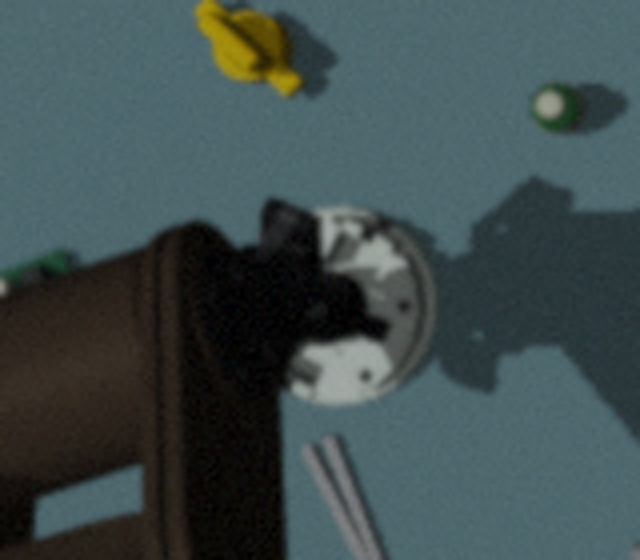

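```bash
python3 - <<'E'
from h import *
st()
q,ds=cams.read_camera('scene')
c=q[125:195,370:440]; c=cv2.resize(c,(560,560),interpolation=cv2.INTER_CUBIC)
c=np.clip(c.astype(float)*1.8,0,255).astype(np.uint8)
cv2.imwrite('pics/s3.png',c)
for v in range(140,176,2):
    print(v,*[str((dep('scene',[(u,v)],ds)[0]*1000).round().astype(int)) for u in (396,399,402,405,408,411,414)])
E
```

```text
3.8 [0.4662 0.247  0.0507] jaw -23.42 F [0.3 0.7 0. ] T [0.   0.02 0.01] 0.09022959599788664
140 [266 326   1] [266 335  -1] [504 220 146] [511 224 149] [514 229 149] [517 235 150] [279 375  -2]
142 [271 324  -3] [275 331  -2] [506 219 142] [495 233 133] [500 237 135] [513 238 142] [293 368   0]
144 [284 318  -1] [286 326  -1] [502 222 134] [497 232 129] [501 237 130] [508 241 133] [300 365  -2]
146 [292 314  -2] [301 319   1] [474 237 111] [482 240 115] [485 246 115] [502 244 125] [316 356   2]
148 [301 310  -3] [309 315   1] [474 237 106] [481 241 109] [484 247 109] [316 347  -2] [325 352   2]
150 [316 303   1] [319 310   1] [475 237 101] [482 241 104] [486 246 105] [327 342  -1] [331 349   0]
152 [331 296   4] [327 306   0] [475 237  96] [483 241  99] [486 247 100] [337 337  -1] [341 344   0]
154 [332 295  -2] [338 301   0] [481 235  94] [483 241  94] [485 248  93] [344 334  -3] [352 339   1]
156 [345 290   0] [345 298  -1] [481 235  89] [484 241  89] [489 246  91] [357 327   0] [357 336  -2]
158 [355 285   1] [464 237  73] [476 239  79] [481 244  81] [484 250  82] [473 264  73] [369 330   0]
160 [361 282  -1] [469 235  71] [471 241  71] [473 248  70] [478 253  72] [477 262  70] [379 325   0]
162 [369 279  -2] [470 235  66] [469 243  63] [476 247  67] [477 255  66] [477 263  64] [388 320   1]
164 [460 232  55] [467 237  58] [472 242  60] [475 248  61] [474 257  58] [478 263  59] [396 317   0]
166 [463 231  52] [467 237  53] [471 243  53] [477 247  57] [477 256  54] [480 262  55] [447 288  30]
168 [465 230  47] [471 236  50] [473 243  49] [473 250  48] [477 256  49] [479 263  48] [456 284  30]
170 [466 231  42] [470 236  44] [468 246  40] [472 251  41] [476 257  43] [478 264  42] [478 272  41]
172 [469 229  38] [476 234  42] [480 240  43] [480 247  41] [484 253  42] [482 262  40] [482 270  38]
174 [468 230  32] [475 235  35] [483 238  39] [486 245  40] [489 251  40] [483 262  34] [483 270  33]
```

View pics/s3.png

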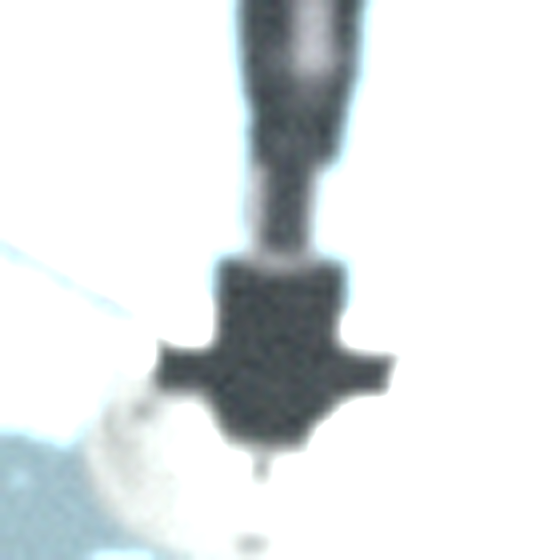

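```bash
python3 - <<'E'
from h import *
for z in (.111,.124,.135,.15):print(z,((proj('scene',[[.509,.224,z],[.427,.26,z]])-[300,80])*3).round())
print('now')
for z in (.05,.06,.07,.08,.09):print(z,((proj('scene',[[.480,.241,z],[.4705,.245,z]])-[370,125])*8).round())
K,D,r,t=cm('scene')
p,d=cams.read_camera('top')
for v in range(244,276,4):
    print(v,*[str((dep('top',[(u,v)],d)[0]*1000).round().astype(int)) for u in range(196,228,4)])
E
```

```text
0.111 [[311. 223.]
 [307. 165.]]
0.124 [[312. 208.]
 [308. 151.]]
0.135 [[313. 195.]
 [309. 138.]]
0.15 [[315. 177.]
 [311. 121.]]
now
0.05 [[262. 355.]
 [261. 337.]]
0.06 [[265. 327.]
 [263. 308.]]
0.07 [[268. 298.]
 [266. 279.]]
0.08 [[270. 268.]
 [269. 250.]]
0.09 [[273. 239.]
 [271. 221.]]
244 [500 231 185] [500 224 184] [499 227 151] [498 219 151] [493 250  21] [493 245   8] [493 236   6] [492 227   6]
248 [494 224 206] [493 223 187] [490 232 133] [490 223 140] [485 246  33] [484 245   6] [484 236   7] [483 227   5]
252 [488 218 222] [485 226 177] [482 232 133] [482 226 129] [477 245  37] [477 236  40] [475 232  23] [475 221  27]
256 [482 214 235] [481 213 217] [476 226 153] [472 236  96] [469 241  51] [468 235  41] [467 228  35] [467 221  28]
260 [480 192 301] [474 211 222] [468 227 151] [464 235 100] [462 235  73] [461 229  63] [459 226  43] [459 218  42]
264 [475 190 305] [468 209 228] [457 241 108] [455 240  85] [451 244  41] [451 236  41] [450 227  41] [450 218  41]
268 [469 189 309] [461 210 227] [447 246  91] [525  -3 877] [439 254   8] [441 239  28] [440 231  27] [440 222  27]
272 [464 186 316] [454 211 222] [431 271  11] [430 264   5] [432 247  32] [432 239  30] [432 231  28] [432 221  30]
```

The camera disagrees with the reported TCP. In the crop the fingertips end at (285,255), about z 0.079. That is just above the bar top (0.074), even though the TCP reads 0.051, and the opening of 8 mm means they shut on nothing. The real fingertips therefore seem about 27 mm higher than reported. I open, go down part of the way and check.

play_rows(
  steps=[
    {"claw": 3,"tx": 0,"ty": 0,"tz": 0,"ax": 0,"ay": 0,"az": 0},
    {"claw": 5,"tx": 0,"ty": 0,"tz": 0,"ax": 0,"ay": 0,"az": 0},
    {"claw": 5,"tx": 0,"ty": 0,"tz": 0,"ax": 0,"ay": 0,"az": 0},
    {"claw": 5,"tx": 0,"ty": 0,"tz": 0,"ax": 0,"ay": 0,"az": 0},
    {"claw": 5,"tx": 0,"ty": 0,"tz": 0,"ax": 0,"ay": 0,"az": 0},
    {"claw": 5,"tx": 0,"ty": 0.6,"tz": 0,"ax": 0,"ay": 0,"az": 0},
    {"claw": 5,"tx": 0,"ty": 1.2,"tz": 0,"ax": 0,"ay": 0,"az": 0},
    {"claw": 5,"tx": 0,"ty": 1.2,"tz": 0,"ax": 0,"ay": 0,"az": 0},
    {"claw": 5,"tx": 0,"ty": 1.2,"tz": 0,"ax": 0,"ay": 0,"az": 0},
  ],
)

```text
time: 4.65
eef_pos: [0.4655, 0.2467, 0.0377]
tcp_rot: [-0.389, 0.591, -0.591, 0.387]
contact_force: [0.8, -0.5, 0.6]
opening: 0.586
```

```bash
cat > look.py <<'E'
import sys
from h import *
st()
q,ds=cams.read_camera('scene')
c=cv2.resize(q[120:200,365:445],(560,560),interpolation=cv2.INTER_CUBIC)
cv2.imwrite(f'pics/{sys.argv[1]}.png',np.clip(c.astype(float)*1.6,0,255).astype(np.uint8))
E
python3 look.py s4
```

```text
4.65 [0.4655 0.2467 0.0377] jaw -23.43 F [ 0.8 -0.5  0.6] T [ 0.01 -0.01  0.01] 0.585591404656427
```

View pics/s4.png

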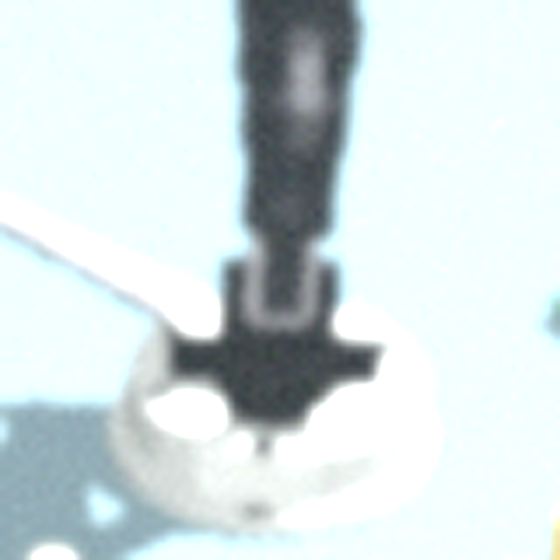

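The near finger's tip, at (283,325), is now in front of the bar, still high at about z 0.065. I go 12 mm lower and grip.

play_rows(
  grip_force=25,
  steps=[
    {"claw": 5,"tx": 0,"ty": 0.6,"tz": 0,"ax": 0,"ay": 0,"az": 0},
    {"claw": 5,"tx": 0,"ty": 1.2,"tz": 0,"ax": 0,"ay": 0,"az": 0},
    {"claw": 4,"tx": 0,"ty": 1.2,"tz": 0,"ax": 0,"ay": 0,"az": 0},
    {"claw": 3,"tx": 0,"ty": 1.2,"tz": 0,"ax": 0,"ay": 0,"az": 0},
    {"claw": 2.2,"tx": 0,"ty": 1.2,"tz": 0,"ax": 0,"ay": 0,"az": 0},
    {"claw": 1.6,"tx": 0,"ty": 1.2,"tz": 0,"ax": 0,"ay": 0,"az": 0},
    {"claw": 0.8,"tx": 0,"ty": 1.2,"tz": 0,"ax": 0,"ay": 0,"az": 0},
    {"claw": 0.8,"tx": 0,"ty": 1.2,"tz": 0,"ax": 0,"ay": 0,"az": 0},
    {"claw": 0.8,"tx": 0,"ty": 1.2,"tz": 0,"ax": 0,"ay": 0,"az": 0},
  ],
)

```text
time: 5.45
eef_pos: [0.4665, 0.2471, 0.027]
tcp_rot: [0.388, -0.591, 0.591, -0.388]
contact_force: [0.2, 0.8, 0.5]
opening: 0.132
```

```bash
python3 look.py s5
```

```text
5.45 [0.4665 0.2471 0.027 ] jaw -23.43 F [0.2 0.8 0.5] T [0.03 0.04 0.01] 0.1315178578253927
```

View pics/s5.png

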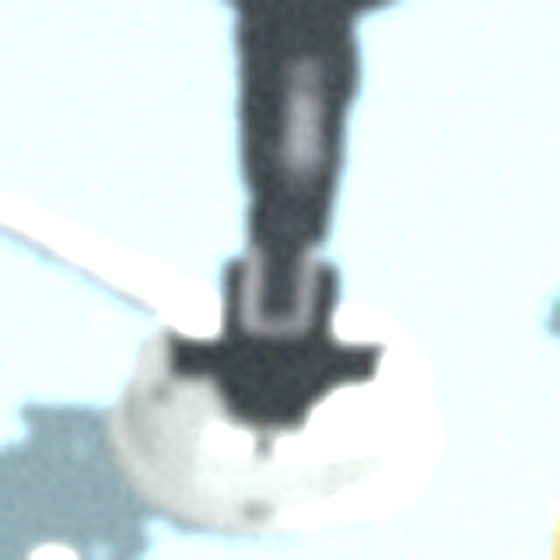

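Gripped: it stopped at 11 mm on the 12 mm bar, with no load. I turn +81° about world z (ay negative) while watching the force.

play_rows(
  steps=[
    {"claw": 0.8,"tx": 0,"ty": 0,"tz": 0,"ax": 0,"ay": -6,"az": 0},
    {"claw": 0.8,"tx": 0,"ty": 0,"tz": 0,"ax": 0,"ay": -12,"az": 0},
    {"claw": 0.8,"tx": 0,"ty": 0,"tz": 0,"ax": 0,"ay": -18,"az": 0},
    {"claw": 0.8,"tx": 0,"ty": 0,"tz": 0,"ax": 0,"ay": -24,"az": 0},
    {"claw": 0.8,"tx": 0,"ty": 0,"tz": 0,"ax": 0,"ay": -30,"az": 0},
    {"claw": 0.8,"tx": 0,"ty": 0,"tz": 0,"ax": 0,"ay": -36,"az": 0},
    {"claw": 0.8,"tx": 0,"ty": 0,"tz": 0,"ax": 0,"ay": -42,"az": 0},
    {"claw": 0.8,"tx": 0,"ty": 0,"tz": 0,"ax": 0,"ay": -48,"az": 0},
    {"claw": 0.8,"tx": 0,"ty": 0,"tz": 0,"ax": 0,"ay": -54,"az": 0},
    {"claw": 0.8,"tx": 0,"ty": 0,"tz": 0,"ax": 0,"ay": -60,"az": 0},
    {"claw": 0.8,"tx": 0,"ty": 0,"tz": 0,"ax": 0,"ay": -66,"az": 0},
    {"claw": 0.8,"tx": 0,"ty": 0,"tz": 0,"ax": 0,"ay": -66,"az": 0},
  ],
)

```text
time: 6.5
eef_pos: [0.4664, 0.247, 0.0269]
tcp_rot: [-0.648, 0.284, -0.284, 0.648]
contact_force: [0.3, 1.0, 0.1]
opening: 0.131
```

```bash
python3 look.py s6; python3 -c "
from h import *
go((.4655,.2473,.027),58)"
```

```text
6.5 [0.4664 0.247  0.0269] jaw 42.68 F [0.3 1.  0.1] T [ 0.02 -0.09  0.03] 0.1312241495015251
t [-0.09 -0.01 -0.06] a [ -0.  -15.5   0. ]
```

View pics/s6.png

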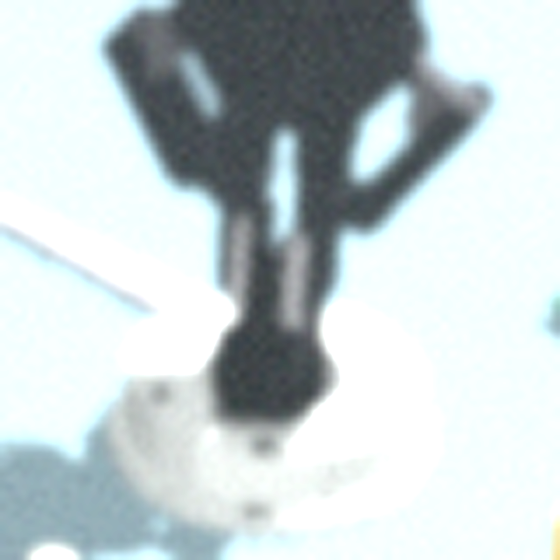

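play_rows(
  grip_force=20,
  steps=[
    {"claw": 0.8,"tx": 0,"ty": 0,"tz": 0,"ax": 0,"ay": -5,"az": 0},
    {"claw": 0.8,"tx": 0,"ty": 0,"tz": 0,"ax": 0,"ay": -10,"az": 0},
    {"claw": 0.8,"tx": 0,"ty": 0,"tz": 0,"ax": 0,"ay": -15.5,"az": 0},
    {"claw": 0.8,"tx": 0,"ty": 0.1,"tz": 0,"ax": 0,"ay": -15.5,"az": 0},
    {"claw": 0.8,"tx": 0,"ty": 0.2,"tz": 0,"ax": 0,"ay": -15.5,"az": 0},
    {"claw": 0.8,"tx": 0,"ty": 0.2,"tz": 0,"ax": 0,"ay": -15.5,"az": 0},
  ],
)

```text
time: 7.05
eef_pos: [0.4658, 0.2468, 0.0241]
tcp_rot: [0.68, -0.196, 0.195, -0.679]
contact_force: [0.4, 0.6, -1.3]
opening: 0.131
```

```bash
python3 look.py s7
```

```text
7.05 [0.4658 0.2468 0.0241] jaw 57.89 F [ 0.4  0.6 -1.3] T [0.02 0.02 0.01] 0.1309159549012127
```

View pics/s7.png

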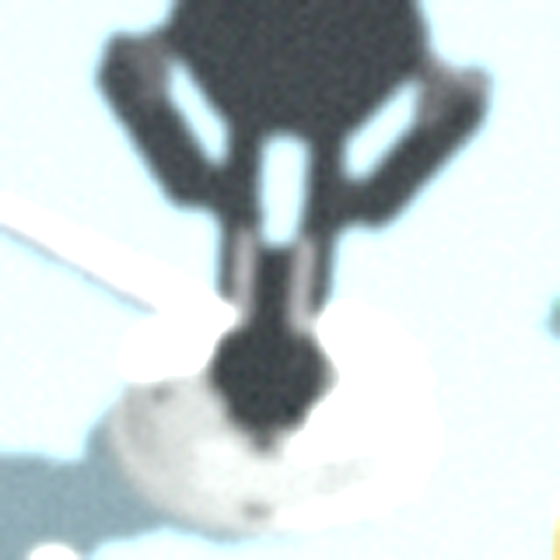

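The force reads −1.3 N, which is the plug's weight hanging on the gripper, and it lowered 2 mm with no resistance, so the lugs are over the slots. I lower most of the way, let go and rise.

play_rows(
  steps=[
    {"claw": 0.8,"tx": 0,"ty": 0.2,"tz": 0,"ax": 0,"ay": 0,"az": 0},
    {"claw": 0.8,"tx": 0,"ty": 0.4,"tz": 0,"ax": 0,"ay": 0,"az": 0},
    {"claw": 0.8,"tx": 0,"ty": 0.6,"tz": 0,"ax": 0,"ay": 0,"az": 0},
    {"claw": 0.8,"tx": 0,"ty": 0.8,"tz": 0,"ax": 0,"ay": 0,"az": 0},
    {"claw": 0.8,"tx": 0,"ty": 0.8,"tz": 0,"ax": 0,"ay": 0,"az": 0},
  ],
)

```text
time: 7.52
eef_pos: [0.4658, 0.2469, 0.0161]
tcp_rot: [0.68, -0.195, 0.194, -0.68]
contact_force: [0.5, -0.0, -2.0]
opening: 0.13
```

```bash
python3 -c "
from h import *
st()"
```

```text
7.5167 [0.4658 0.2469 0.0161] jaw 58.05 F [ 0.5 -0.  -2. ] T [ 0.04  0.02 -0.  ] 0.1295174736801318
```

play_rows(
  steps=[
    {"claw": 2,"tx": 0,"ty": 0,"tz": 0,"ax": 0,"ay": 0,"az": 0},
    {"claw": 4,"tx": 0,"ty": 0,"tz": 0,"ax": 0,"ay": 0,"az": 0},
    {"claw": 5,"tx": 0,"ty": 0,"tz": 0,"ax": 0,"ay": 0,"az": 0},
    {"claw": 5,"tx": 0,"ty": 0,"tz": 0,"ax": 0,"ay": 0,"az": 0},
    {"claw": 5,"tx": 0,"ty": 0,"tz": 0,"ax": 0,"ay": 0,"az": 0},
    {"claw": 5,"tx": 0,"ty": -2,"tz": 0,"ax": 0,"ay": 0,"az": 0},
    {"claw": 5,"tx": 0,"ty": -5,"tz": 0,"ax": 0,"ay": 0,"az": 0},
    {"claw": 5,"tx": 0,"ty": -9,"tz": 0,"ax": 0,"ay": 0,"az": 0},
    {"claw": 5,"tx": 0,"ty": -12,"tz": 0,"ax": 0,"ay": 0,"az": 0},
    {"claw": 5,"tx": 0,"ty": -12,"tz": 0,"ax": 0,"ay": 0,"az": 0},
    {"claw": 5,"tx": 0,"ty": -12,"tz": 0,"ax": 0,"ay": 0,"az": 0},
  ],
)

```text
time: 8.43
eef_pos: [0.468, 0.2476, 0.1396]
tcp_rot: [-0.679, 0.193, -0.196, 0.681]
contact_force: [-0.5, 0.4, 0.3]
opening: 0.586
```

```bash
python3 look.py s8; python3 - <<'E'
from h import *
q,ds=cams.read_camera('scene');p,d=cams.read_camera('top')
cv2.imwrite('pics/t8.png',cv2.resize(p[180:320,130:290],None,fx=4,fy=4,interpolation=cv2.INTER_CUBIC))
yy,xx=np.mgrid[145:200,375:435];uv=np.c_[xx.ravel(),yy.ravel()];X=dep('scene',uv,ds);g=q[yy,xx].max(2).ravel()
m=(np.linalg.norm(X[:,:2]-[.4655,.2468],axis=1)<.026)&(X[:,2]<.085)&(g<80);P=X[m]
t=P[P[:,2]>.04];print('bar',len(t),np.percentile(t[:,2],[50,90,97,100]),t.mean(0))
yy,xx=np.mgrid[200:250,295:362];uv=np.c_[xx.ravel(),yy.ravel()];X=dep('scene',uv,ds);print('b',np.percentile(X[:,2],[98,99,99.7]))
yy,xx=np.mgrid[205:260,160:220];uv=np.c_[xx.ravel(),yy.ravel()];X=dep('scene',uv,ds);print('c',np.percentile(X[:,2],[98,99,99.7]))
E
```

```text
8.4333 [0.468  0.2476 0.1396] jaw 58.08 F [-0.5  0.4  0.3] T [ 0.   -0.01 -0.01] 0.5856074908780133
bar 67 [0.05677043 0.06218619 0.06296881 0.06464944] [0.47739532 0.24289756 0.05403839]
b [0.0600607  0.06162699 0.69576258]
c [0.06117457 0.06267071 0.06518927]
```

View pics/s8.png

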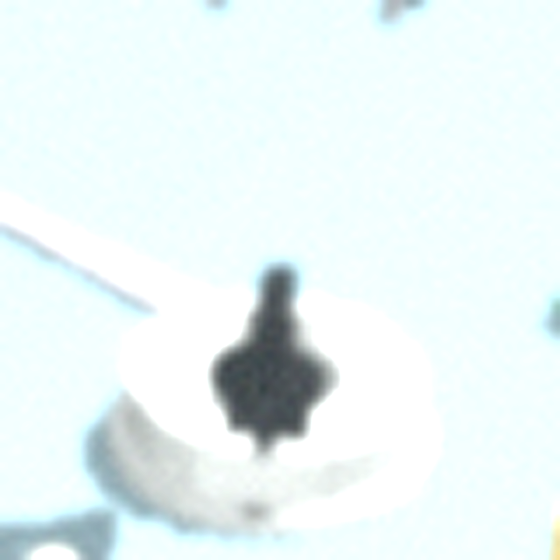

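View pics/t8.png

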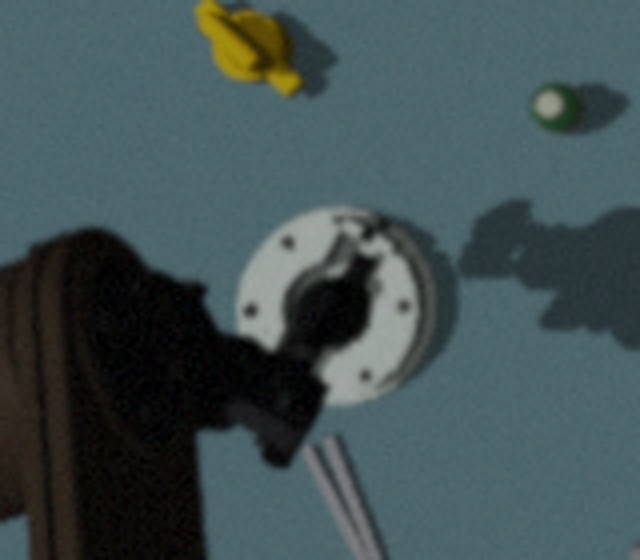

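The plug is home. The bar top is at about 62–63 mm, the same height as the other two. The top view shows the lug lying in its slot, pointing at the tick at (375,230), and the gripper is clear.

```bash
python3 -c "
from plant import ctrl
print(ctrl.sign_off())"
```

```text
the job is handed in; nothing more can be done
None
```

The proud plug is now fully home in its socket, the other two plugs are still seated, and I have handed the job in. I gripped its bar at 25 N and turned it about 81° until it lowered freely. I then lowered it most of the way and opened the fingers, and the arm rose clear at 8.4 s.

**Final checks:**
- **Height:** the bar top measures 62–63 mm, where fully home is 62. It started at about 74.
- **Other plugs:** their bar tops also measure about 62 mm.
- **Alignment:** both views show the lugs lying in the slots. The jaws let go at 58°, against slots measured at −32° (at right angles to the jaws, as they should be).
- **Forces:** in the readings taken after each move, contact never went above about 2 N.

**One disagreement:** the first grip closed on nothing, just above the bar. The camera put the fingertips about 27 mm higher than the reported tool position. I trusted the camera, went lower, and the second grip held the bar.

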